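# Clock the elbow of a pipe bracket and take it out of the clamp

## Robot

A 6-joint arm with a two-finger parallel gripper is mounted at the origin on the work surface. World frame = base frame: x ahead of the robot, y to its left, z up, the work surface at z = 0. Lengths are in m, angles in degrees, forces in N, time in s.
With the tool pointing down it reaches from about 0.375 to 0.9 m from the base axis. Payload 3.1 kg.
Tool frame: the origin (TCP) lies at the very end of the fingers, on their centre line; the grasp point (between the pads) lies 19 mm behind it; z points along the fingers, y is the line along which they close (so a half turn about z gives the same grasp; the last joint's range is limited). The gripper opens to 87 mm and grips with 3 to 60 N. Pads are 19 mm wide; open, the fingers measure 117 mm over their backs; the gripper's body (75 mm by 190 mm) begins 51 mm behind the grasp point.
Start: joints at [-79.097, 30.224, 82.088, -0, 67.689, -10.227], TCP at [0.225, -0.583, 0.223] pointing down, gripper open.
Joint ranges: [-176.69, 176.69], [-43.24, 126.21], [12.49, 139.97], [-82, 262], [0, 151.66], [-163.58, 163.58]. Speed limits (degrees/s): [159.86, 159.86, 180, 180, 180, 180].

## Interface

Orientations are given as a 3x3 rotation matrix whose columns are the frame's x, y, z axes.
In Python, from rig import bot, imaging gives the robot as it stands.
- The arm moves only by the tool drive_tool, never from a script. Its argument "deltas" is text: rows parted by semicolons, each of 5 numbers parted by spaces: the finger opening in mm, from 0 to 87, then the shift along the world's x, y, z in mm, then the turn about the world's z in rad. In form: jaw dx dy dz twist; .... A call has 1 to 12 rows; each row is the pose to reach, as a shift and turn from the pose commanded when the call began; what a row does not reach only later rows make up. A row lasts 1/10 s, in which the tool goes at most 50 mm and 8.59 degrees, less where a joint would pass 70% of its speed; a pose out of reach is approached as far as the arm can. A call with a gripper value outside its range is refused whole. The fingers move at their own pace and stop on an object; the grip force is fixed at half the most. Time passes only in rows, so rows that repeat a pose let the fingers close. It gives the time, the measured TCP pose, the force, the opening and the grip force at its end, in the units of the state.
- bot.read_state(): the state, without advancing time (a new reading comes with each control period).
- imaging.capture(name): name is "scene" or "top" or "wrist"; returns the picture (420x560x3 uint8, red, green, blue); there is no depth.
- imaging.camera_model(name): a dict with "fx", "fy", "cx", "cy" (pixels), "dist" ([k1, k2, p1, p2, k3] as OpenCV has them; the pictures are not rectified), "T" (4x4, takes a point from camera to world coordinates). Camera axes: x right, y down, z forward; pixel columns grow to the right and rows downward; lengths in m; the calibration is good to about 2 mm. A picture is of the moment at which its call begins: read the wrist's pose just before it. camera_model takes no time and is no camera call; for the wrist camera it gives the pose at the moment of the call.
- bot.hand_in(): hands the job in; it is judged then, once.
The state is a dict: "time_s": time; "joint_positions": joint angles; "qvel": joint speeds; "tau": joint torques, N m; "position": TCP position; "tcp_rot": TCP orientation; "force": force on the tool from outside, world axes, zero at the start; "moment": the same for the moment, N m; "opening": opening from 0.0 (shut) to 1.0 (fully open); "grasp_force": force on a finger pad.
Only numpy, scipy, OpenCV 4.12 (cv2) and the standard library are available. Lean on these libraries where they do the work, as an engineer would, in place of code of your own. Each camera call takes 0.05 s, during which the arm holds its last target. There are 200 camera calls.

## Task

Finish the pipe bracket held in the bar clamp: turn its elbow clockwise, tightening it on the stub, until the outlet points along the pencil mark on the base, and do not go past the mark, because backing off spoils the sealed thread. Then lift the clamp's ratchet pawl, slide the jaw back well clear of the base, lift the bracket out and stand it flat in the free half of the tray beside the finished one. Leave the finished bracket, and the tin, pipe cap and spare elbow lying on the jig board, where they are.

Things in the scene. Friction and masses are not known exactly. Their poses are not given: they have to be found in the camera images.
- jig: fixed jig: plywood board 260 x 345 x 10 mm with a bar clamp, its aluminium rail along the jig's y (36 mm wide, top 34 mm above the counter, ratchet rack in its +y part). Origin on the counter under the middle of the clamped bracket; board from y = -115 to +230 mm. Fixed head with a sprung pad (15 N, follows 3 mm when the jaw is freed) on the -y side, sliding jaw on the +y side
- jaw (a joint): sliding jaw of the clamp (m): 0 = pressed on the bracket's base; grows as it slides back along the jig's +y, away from the bracket; end stop at +0.068. It cannot slide back while the pawl's tooth sits in the rack (teeth every 10 mm); with the pawl lifted it slides with about 2 N
- jaw_top (a point): middle of the top edge of the sliding jaw's clamping face (face 80 mm wide, its top 69 mm above the counter); moves with the jaw
- pawl (a joint): ratchet pawl (rad): 0 = tooth down in the rack; grows as its tab is lifted; free of the teeth above 0.12, stop at 0.8. Hinged on the sliding jaw and rides with it: pin along the jig's x, 58 mm from the tab towards the bracket, 43 mm above the counter. Drops again when let go. The clamp load makes it take some 5 to 12 N to lift
- pawl_tab (a point): the pawl's lift tab: upright steel, 18 mm wide along the jig's x, 12 mm thick along y, from 39 to 73 mm above the counter, at the pawl's free end, 143 mm from the jig's origin along +y. This point: on its centre line at the top. Free to pinch from above across its 18 mm width (the rail below is 36 mm wide, its top at 34 mm)
- work: the bracket being made, loose, clamped in the jig, 0.5 to 0.9 kg: pine base 170 x 90 x 36 mm (x, y, z), iron floor flange (76 mm wide, hub to 55 mm height), threaded stub (21 mm) in the middle, elbow on it. Origin: underside centre, on the pipe axis; x towards the mark. Rests 34 mm above the counter. Carry it by the elbow's upright leg: 33 mm diameter at heights 67 to 76, 29 mm from there to 95
- elbow (a joint): the elbow's turn on the right-hand thread (rad): grows as it is tightened, clockwise seen from above (1.8 mm down per turn); 0 = outlet points exactly along the mark. Starts 2.0 to 4.4 rad short of it. Stiff: about 0.2 N m, so 3 to 4 N pushed at 60 mm from the axis; stays where it is left
- elbow_center (a point): where the elbow's two legs meet, on the pipe axis, 95 mm above the base's underside (129 mm above the counter in the jig). Its x runs along the outlet leg
- outlet (a point): centre of the elbow's open outlet end: the outlet leg is a level iron pipe, 33 mm diameter to 28 mm from the axis, then 21 mm to the open end at 75 mm, its centre line at the height of elbow_center. Everything else within its circle stays 35 mm or more below that line, so a finger can push the leg round from the side
- mark (a point): the pencil mark: a dark line 2.6 mm wide drawn on the base's top from the flange straight out along the base's length to its end, with an arrowhead; this point is its outer end, 85 mm from the pipe axis, 36 mm above the base's underside
- tray: fixed plywood tray for finished brackets, outside 300 x 270 x 24 mm (x, y, z), walls and floor 8 mm; origin under its centre; the finished bracket stands in its -y half and the +y half, 0 to +127 mm, is free
- twin: the finished bracket, loose, same size and make as work with its elbow already right, standing in the tray's -y half, base along the tray's x; origin at the centre of its base's underside. To be left alone
- sealant_tin: bystander: white tin of thread sealant, 54 mm diameter, 60 mm tall, standing on the jig's plywood board on its +x side; origin at the centre of its underside
- pipe_cap: bystander: small dark iron pipe cap, 33 mm diameter, 25 mm tall, standing on the jig's plywood board on its -x side; origin at the centre of its underside
- spare_elbow: bystander: spare dark iron elbow lying flat on the jig's plywood board at its -x, -y corner, 45 x 45 x 33 mm, without nipple; origin under its bend
Things that resemble listed ones, but are neither listed nor needed, are in the scene too. What is shaped like the work but turquoise or yellow is not meant.

How it is judged:
By the outcome, as a careful person would: the job done as asked, in the order asked, and still so for the second after the job is handed in, with the robot touching nothing.
It also fails if it takes over 64 s, if anything falls off the work surface, if the arm or the gripper's body presses on something with over 40 N, if the wrist force passes 120 N, or if a joint passes its speed limit or range.

## Working session

There is one attempt and no reset: what is moved stays moved. The work goes in short steps, Python scripts to look and compute and a tool call to move; the robot and the scene stay as the last step left them, time stands still between calls to the robot, and variables do not carry over. Pictures are saved under pics/ and viewed, at most 10 in all, crops included, and the job is handed in when it is done.

Besides the shell and the picture viewer there is one more tool, called as name(argument=value, ...) on one line, values as JSON. drive_tool: Moves the arm, as the interface text tells. Its arguments: {"type":"object","properties":{"deltas":{"type":"string"}},"required":["deltas"]}

```bash
ls; mkdir -p pics; python3 - <<'E'
from rig import bot, imaging
import cv2,numpy as np
for n in("scene","top"):
    im=imaging.capture(n); cv2.imwrite(f"pics/{n}0.png",cv2.resize(im[:,:,::-1],(784,588),interpolation=cv2.INTER_CUBIC)); np.save(f"pics/{n}0.npy",im)
    m=imaging.camera_model(n); print(n,m)
print(bot.read_state())
E
```

```text
pics
scene {'fx': 462.05437290107926, 'fy': 462.05437290107926, 'cx': 279.86215461092644, 'cy': 212.1450035932421, 'dist': array([-0.01583627,  0.        ,  0.        ,  0.        ,  0.        ]), 'T': array([[ 0.69255769,  0.49730848, -0.52254007,  1.00021459],
       [ 0.72130037, -0.46790239,  0.51067909, -0.48974602],
       [ 0.00946729, -0.73058308, -0.68275818,  0.87368676],
       [ 0.        ,  0.        ,  0.        ,  1.        ]])}
top {'fx': 428.0644489296293, 'fy': 428.0644489296293, 'cx': 279.81058039219164, 'cy': 216.12462193455676, 'dist': array([-0.087167,  0.      ,  0.      ,  0.      ,  0.      ]), 'T': array([[-0.00541942, -0.99850047,  0.05447426,  0.35186457],
       [-0.99985331,  0.00629575,  0.01592844,  0.09016507],
       [-0.01624751, -0.05437994, -0.99838812,  1.15365594],
       [ 0.        ,  0.        ,  0.        ,  1.        ]])}
{'time_s': 0.1, 'joint_positions': array([-7.90983890e+01,  3.02749027e+01,  8.21486773e+01, -1.62086259e-03,
        6.76878005e+01, -1.02281167e+01]), 'qvel': array([-0.02004182, -0.02006038, -0.23131062, -0.00886293,  0.1559702 ,
       -0.05519586]), 'tau': array([-9.74832365e-04, -4.40987313e+01, -1.77150553e+01,  6.33908459e-02,
        5.34034241e-02, -3.79337462e-05]), 'position': array([ 0.22518726, -0.58232663,  0.22165797]), 'tcp_rot': array([[ 9.32762808e-01,  3.60490484e-01, -3.93345787e-04],
       [ 3.60490557e-01, -9.32760920e-01,  1.90392390e-03],
       [ 3.19448868e-04, -1.91770684e-03, -9.99998110e-01]]), 'force': array([-0.61127016, -0.01065362,  0.40578091]), 'moment': array([ 0.0069109 , -0.06977836, -0.0154287 ]), 'grasp_force': 0.0, 'opening': 0.9984631364590764}
```

View pics/scene0.png

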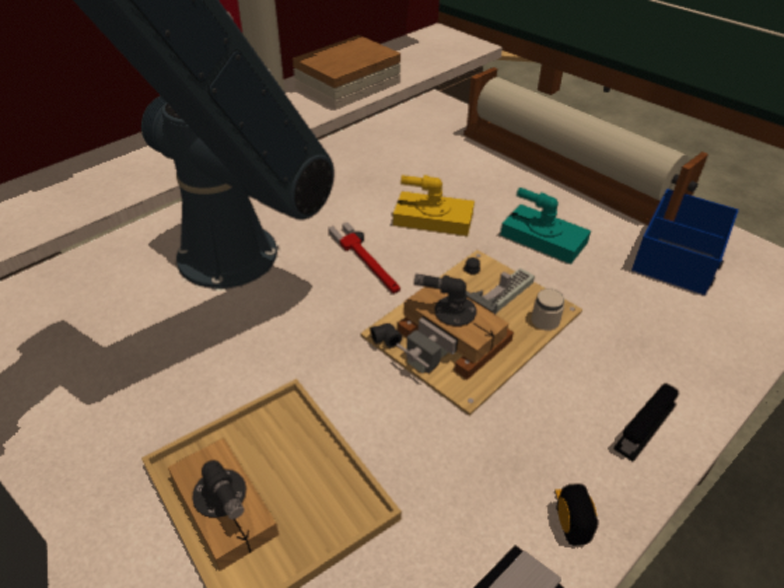

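View pics/top0.png

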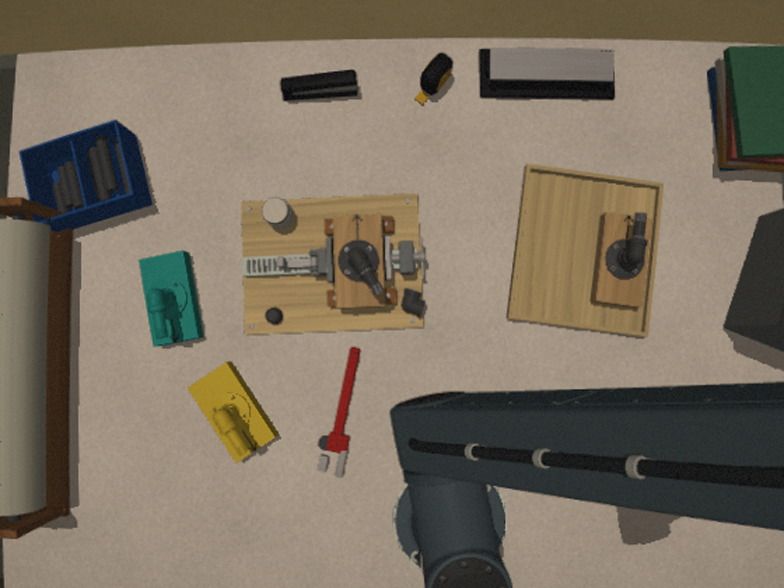

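Candidates in the top view for the bracket: jig-clamped wooden one with a dark elbow (360,260), twin in the tray (627,257), turquoise (170,300), yellow (233,415). I choose the jig one. Its outlet points down-right at (380,298), the mark goes up to (357,215), the tab is near (285,265), and the spare elbow is at (413,302).

```bash
cat > h.py <<'E'
import numpy as np, cv2
from rig import bot, imaging
from scipy.optimize import least_squares
def cam(m): return np.array([[m['fx'],0,m['cx']],[0,m['fy'],m['cy']],[0,0,1.]])
def plane(m,px,z):
    u=cv2.undistortPoints(np.array(px,float).reshape(-1,1,2),cam(m),m['dist']).reshape(-1,2)
    d=np.c_[u,np.ones(len(u))]@m['T'][:3,:3].T; o=m['T'][:3,3]
    return (o+d*((np.atleast_1d(z)-o[2])/d[:,2])[:,None])[:,:2]
def proj(m,P):
    R=m['T'][:3,:3].T
    return cv2.projectPoints(np.array(P,float).reshape(-1,1,3),cv2.Rodrigues(R)[0],-R@m['T'][:3,3],cam(m),m['dist'])[0].reshape(-1,2)
def pose2(L,W):
    L,W=np.array(L,float),np.array(W); a=L-L.mean(0); b=W-W.mean(0)
    t=np.arctan2((a[:,0]*b[:,1]-a[:,1]*b[:,0]).sum(),(a*b).sum()); R=rot(t)
    c=W.mean(0)-R@L.mean(0); return c,t,np.linalg.norm(L@R.T+c-W,axis=1)
def rot(t): return np.array([[np.cos(t),-np.sin(t)],[np.sin(t),np.cos(t)]])
E
python3 - <<'E'
from h import *
m=imaging.camera_model("top"); k=1/1.4
c,t,r=pose2([[.13,.23],[.13,-.115],[-.13,-.115],[-.13,.23]],plane(m,np.array([[242,201],[418,194],[425,328],[244,335]])*k,.01)); print("jig",c,np.degrees(t),r)
c2,t2,r2=pose2([[.15,.135],[.15,-.135],[-.15,-.135],[-.15,.135]],plane(m,np.array([[527,165],[663,184],[647,336],[508,320]])*k,.024)); print("tray",c2,np.degrees(t2),r2)
print("tray free", c2+rot(t2)@[0,.0635])
print("mark",plane(m,np.array([[357,215]])*k,.07),"outlet",plane(m,np.array([[380,298]])*k,.129))
im=cv2.imread("pics/top0.png"); s=4
x0,y0=230,180
cr=cv2.resize(im[y0:y0+170,x0:x0+210],None,fx=3.5,fy=3.5,interpolation=cv2.INTER_CUBIC)
for p in [[0,0,.129],[.085,0,.07],[0,.143,.073],[.085,.045,.07],[-.085,-.045,.07],[.085,-.045,.07],[-.085,.045,.07]]:
    q=(proj(m,[*(c+rot(t)@p[:2]),p[2]])[0]*1.4-[x0,y0])*3.5; cv2.circle(cr,tuple(int(v) for v in q),4,(0,0,255),1)
cv2.imwrite("pics/crop0.png",cr)
E
```

```text
jig [0.49135879 0.16617774] 1.8419330563461787 [0.00098458 0.00120788 0.00181087 0.00127268]
tray [ 0.51077216 -0.26492365] -7.803684492166265 [0.00204511 0.00080872 0.00338785 0.0012778 ]
tray free [ 0.51939415 -0.20201172]
mark [[0.57201325 0.17020442]] outlet [[0.41575042 0.12658422]]
```

View pics/crop0.png

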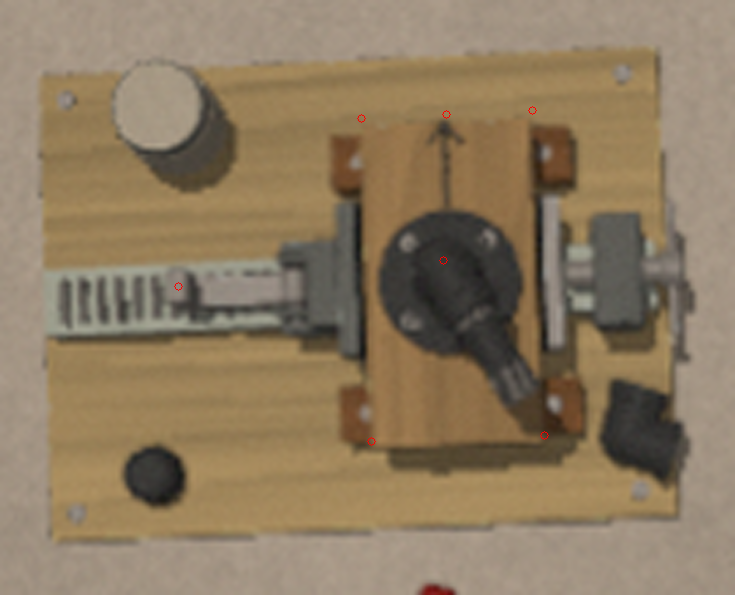

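The close crop confirms the pick: pine base, dark elbow, arrow mark up at (445,125), outlet end at (517,388), tab at (178,285). Next I move above it while turning the tool.

drive_tool(deltas="87 45 50 50 0.15; 87 90 90 80 0.3; 87 130 130 100 0.45; 87 165 170 110 0.6; 87 195 210 110 0.75; 87 220 250 110 0.9; 87 240 290 110 1.05; 87 255 330 110 1.2; 87 265 375 110 1.35; 87 275 420 110 1.5; 87 280 465 110 1.65; 87 280 510 110 1.8")

```text
time_s: 1.3
position: [0.5038, -0.0965, 0.3321]
tcp_rot: [[-0.568, 0.823, -0.0], [0.823, 0.568, 0.0], [0.0, 0.0, -1.0]]
force: [1.5, 0.4, -0.3]
opening: 0.999
grasp_force: 0.0
```

```bash
python3 - <<'E'
from h import *
s=bot.read_state();print(s['time_s'],s['position'],s['joint_positions'].round(1),np.degrees(np.arctan2(s['tcp_rot'][1,0],s['tcp_rot'][0,0])))
E
```

```text
1.3 [ 0.50376952 -0.09650573  0.33212008] [-23.4  14.6  89.4   0.   76.  -58. ] 124.62050076239801
```

drive_tool(deltas="87 -5 40 0 0.15; 87 -10 80 0 0.3; 87 -15 120 0 0.45; 87 -20 160 0 0.6; 87 -20 190 0 0.75; 60 -20 210 0 0.9; 45 -20 226 0 1.05; 40 -20 226 0 1.2; 40 -20 226 0 1.35; 40 -20 226 0 1.47; 40 -20 226 0 1.47")

```text
time_s: 2.4
position: [0.483, 0.1275, 0.3321]
tcp_rot: [[-0.879, -0.477, -0.001], [-0.477, 0.879, -0.0], [0.001, 0.0, -1.0]]
force: [-0.1, 0.0, 0.2]
opening: 0.543
grasp_force: 0.0
```

```bash
python3 - <<'E'
from h import *
s=bot.read_state();m=imaging.camera_model("wrist");im=imaging.capture("wrist")
print(s['time_s'],s['position'],s['opening']*87,s['joint_positions'].round(1),np.degrees(np.arctan2(s['tcp_rot'][1,0],s['tcp_rot'][0,0])))
print(m); import pickle; pickle.dump((m,im),open("pics/w1.pkl","wb"))
big=cv2.resize(im[:,:,::-1],(784,588),interpolation=cv2.INTER_CUBIC)
c=np.array([.4914,.1662]);R=rot(np.radians(1.84))
for p in [[0,0,.129],[.085,0,.07],[0,.143,.073],[.085,.045,.07],[-.085,-.045,.07],[.085,-.045,.07],[-.085,.045,.07],[.13,.23,.01],[.13,-.115,.01],[-.13,.23,.01],[0,.045,.069]]:
    q=proj(m,[*(c+R@p[:2]),p[2]])[0]*1.4; print(p,q.round()); cv2.circle(big,tuple(int(v) for v in q),4,(0,0,255),1)
cv2.imwrite("pics/w1.png",big)
E
```

```text
2.4 [0.48303742 0.12754523 0.3321275 ] 47.22901343707799 [   2.    13.4   91.    -0.    75.6 -116.5] -151.5123503836486
{'fx': 297.90461671613866, 'fy': 297.90461671613866, 'cx': 281.9472588123018, 'cy': 206.59949527166404, 'dist': array([-0.03709414,  0.        ,  0.        ,  0.        ,  0.        ]), 'T': array([[-4.76894241e-01,  8.41579059e-01,  2.53607117e-01,
         4.12480932e-01],
       [ 8.78960517e-01,  4.56434643e-01,  1.38187649e-01,
         8.91709927e-02],
       [ 5.40757760e-04,  2.88811537e-01, -9.57385818e-01,
         4.94726009e-01],
       [ 0.00000000e+00,  0.00000000e+00,  0.00000000e+00,
         1.00000000e+00]])}
[0, 0, 0.129] [427. 285.]
[0.085, 0, 0.07] [387. 336.]
[0, 0.143, 0.073] [539. 327.]
[0.085, 0.045, 0.07] [423. 353.]
[-0.085, -0.045, 0.07] [423. 174.]
[0.085, -0.045, 0.07] [350. 319.]
[-0.085, 0.045, 0.07] [501. 216.]
[0.13, 0.23, 0.01] [526. 416.]
[0.13, -0.115, 0.01] [288. 308.]
[-0.13, 0.23, 0.01] [641. 247.]
[0, 0.045, 0.069] [460. 287.]
```

View pics/w1.png

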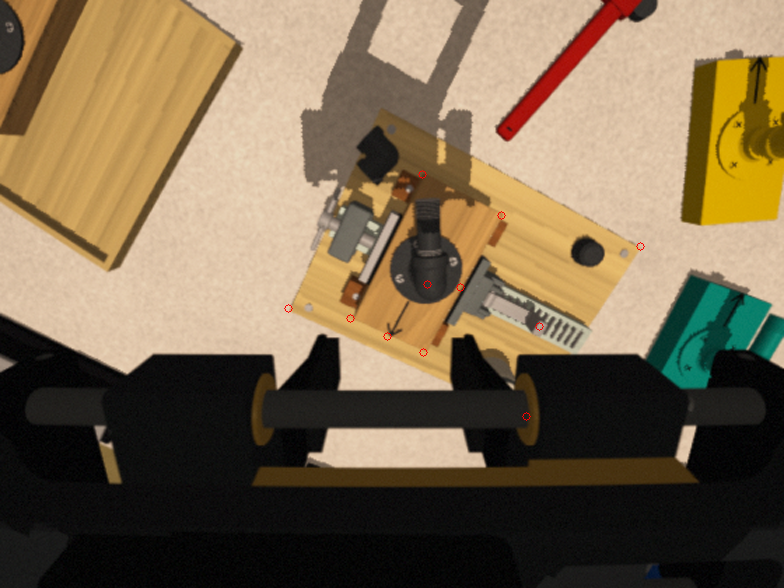

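The wrist view matches predictions within about 4 mm: axis near (429,285), outlet end (428,201), arrow tip (392,338), tab (539,323). I compute the angles and the push table.

```bash
cat > sweep.py <<'E'
from h import *
def sweep(A,psi0,psi1,cur,curyaw,r=58,off=9.4,step=8.,op=40):
    n=int(np.ceil(abs(psi0-psi1)/step)); 
    for p in np.linspace(psi0,psi1,n+1)[1:]:
        f=np.radians(p-off); q=(A+r*1e-3*np.array([np.cos(f),np.sin(f)])-cur)*1000
        print(op,q[0].round(),q[1].round(),0,round(np.radians(p-curyaw),2),end="; ")
E
python3 - <<'E'
from h import *; import pickle; from sweep import sweep
m,im=pickle.load(open("pics/w1.pkl","rb"));k=1/1.4
P=plane(m,np.array([[429,285],[428,201]])*k,.129);print(P,np.degrees(np.arctan2(*(P[1]-P[0])[::-1]))%360)
print(plane(m,np.array([[392,338],[353,318],[427,174]])*k,.07), plane(m,np.array([[539,323]])*k,.073))
A=np.array([.489,.1675]); sweep(A,208.4,5,np.array([.438,.140]),208.4)
E
```

```text
[[0.49087993 0.16754966]
 [0.42579993 0.12927548]] 210.4602041016976
[[0.57580714 0.17462604]
 [0.57530702 0.12618169]
 [0.40565884 0.12188674]] [[0.48307735 0.30633709]]
40 -6.0 16.0 0 -0.14; 40 -7.0 24.0 0 -0.27; 40 -7.0 32.0 0 -0.41; 40 -6.0 40.0 0 -0.55; 40 -3.0 47.0 0 -0.68; 40 -0.0 55.0 0 -0.82; 40 4.0 61.0 0 -0.96; 40 9.0 67.0 0 -1.09; 40 15.0 73.0 0 -1.23; 40 21.0 77.0 0 -1.37; 40 28.0 81.0 0 -1.5; 40 36.0 83.0 0 -1.64; 40 44.0 85.0 0 -1.77; 40 52.0 85.0 0 -1.91; 40 59.0 85.0 0 -2.05; 40 67.0 83.0 0 -2.18; 40 75.0 80.0 0 -2.32; 40 82.0 77.0 0 -2.46; 40 88.0 72.0 0 -2.59; 40 94.0 67.0 0 -2.73; 40 99.0 61.0 0 -2.87; 40 103.0 54.0 0 -3.0; 40 106.0 46.0 0 -3.14; 40 108.0 39.0 0 -3.28; 40 109.0 31.0 0 -3.41; 40 109.0 23.0 0 -3.55;
```

drive_tool(deltas="40 -22 6 -40 0; 40 -45 12 -80 0; 40 -45 12 -120 0; 40 -45 12 -160 0; 40 -45 12 -190 0; 40 -45 12 -210 0; 40 -45 12 -222 0; 40 -45 12 -222 0")

```text
time_s: 3.25
position: [0.4372, 0.1392, 0.1089]
tcp_rot: [[-0.88, -0.475, -0.004], [-0.475, 0.88, -0.0], [0.004, 0.002, -1.0]]
force: [-0.1, -0.6, 0.8]
opening: 0.458
grasp_force: 0.0
```

drive_tool(deltas="40 -5 16 0 -0.14; 40 -6 24 0 -0.27; 40 -6 32 0 -0.41; 40 -5 40 0 -0.55; 40 -2 47 0 -0.68; 40 1 55 0 -0.82; 40 5 61 0 -0.96; 40 10 67 0 -1.09; 40 16 73 0 -1.23; 40 22 77 0 -1.37; 40 29 81 0 -1.5; 40 37 83 0 -1.64")

```text
time_s: 4.45
position: [0.4726, 0.2222, 0.1105]
tcp_rot: [[-0.408, 0.913, -0.006], [0.913, 0.408, -0.001], [0.002, -0.006, -1.0]]
force: [-4.7, 0.0, -1.6]
opening: 0.458
grasp_force: 1.9
```

drive_tool(deltas="40 8 2 0 -0.13; 40 16 2 0 -0.27; 40 23 2 0 -0.41; 40 31 0 0 -0.54; 40 39 -3 0 -0.68; 40 46 -6 0 -0.82; 40 52 -11 0 -0.95; 40 58 -16 0 -1.09; 40 63 -22 0 -1.23; 40 67 -29 0 -1.36; 40 70 -37 0 -1.5; 40 70 -37 0 -1.5")

```text
time_s: 5.65
position: [0.5451, 0.1853, 0.1108]
tcp_rot: [[0.879, 0.476, -0.001], [0.476, -0.879, 0.001], [-0.0, -0.001, -1.0]]
force: [-0.3, 0.9, -0.6]
opening: 0.459
grasp_force: 0.6
```

```bash
python3 - <<'E'
from h import *
s=bot.read_state();m=imaging.camera_model("wrist");im=imaging.capture("wrist")
print(s['time_s'],s['position'],s['force'],np.degrees(np.arctan2(s['tcp_rot'][1,0],s['tcp_rot'][0,0])))
import pickle; pickle.dump((m,im),open("pics/w2.pkl","wb"))
big=cv2.resize(im[:,:,::-1],(784,588),interpolation=cv2.INTER_CUBIC)
t=imaging.capture("top")[:,:,::-1]; pickle.dump(t,open("pics/t2.pkl","wb"))
tc=cv2.resize(t[128:254,160:328],(560,420),interpolation=cv2.INTER_CUBIC)
cv2.imwrite("pics/w2.png",np.hstack([cv2.resize(big,(400,300)),cv2.resize(tc,(400,300))]))
E
```

```text
5.65 [0.54511407 0.18530648 0.11084635] [-0.34022222  0.86443886 -0.62444175] 28.44419326055633
```

View pics/w2.png

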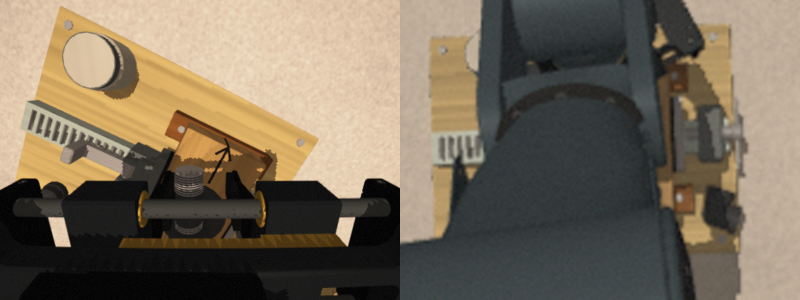

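Leg sits on the left (ccw) finger, parallel to the tool, at (187,200) in the left half; arrow ahead at (228,145). I continue to about 4° short, then lift to look.

drive_tool(deltas="40 1.5 -4 0 -0.07; 40 2 -8 0 -0.14; 40 2.5 -12 0 -0.21; 40 3 -15.5 0 -0.28; 40 3 -19 0 -0.34; 40 2.7 -22.3 0 -0.4; 40 2.7 -22.3 0 -0.4")

```text
time_s: 6.45
position: [0.5476, 0.1636, 0.1109]
tcp_rot: [[0.995, 0.1, -0.001], [0.1, -0.995, 0.0], [-0.0, -0.001, -1.0]]
force: [-2.4, 1.4, -0.1]
opening: 0.463
grasp_force: 1.1
```

drive_tool(deltas="40 -1 -3 0 0; 40 -2 -6 8 0; 40 -2 -6 50 0; 40 -20 -6 100 0; 40 -60 -6 150 0; 40 -90 -6 190 0; 40 -90 -6 200 0; 40 -90 -6 200 0")

```text
time_s: 7.25
position: [0.459, 0.1567, 0.3152]
tcp_rot: [[0.995, 0.1, 0.01], [0.1, -0.995, -0.001], [0.01, 0.002, -1.0]]
force: [0.2, -0.3, -0.3]
opening: 0.458
grasp_force: 0.0
```

```bash
python3 - <<'E'
from h import *
s=bot.read_state();m=imaging.camera_model("wrist");im=imaging.capture("wrist")
print(s['time_s'],s['position'],s['force'],np.degrees(np.arctan2(s['tcp_rot'][1,0],s['tcp_rot'][0,0])))
import pickle; pickle.dump((m,im),open("pics/w3.pkl","wb"))
c=np.array([.490,.1675])
q=proj(m,[[*c,.1],[.575,.17,.1]]); print(q*1.4)
cv2.imwrite("pics/w3.png",cv2.resize(im[:,:,::-1],(784,588),interpolation=cv2.INTER_CUBIC))
E
```

```text
7.25 [0.45898306 0.15667167 0.31523598] [ 0.23270495 -0.26551711 -0.27324838] 5.758329813640898
[[385.59939657 220.17937761]
 [392.13182819 120.12223353]]
```

View pics/w3.png

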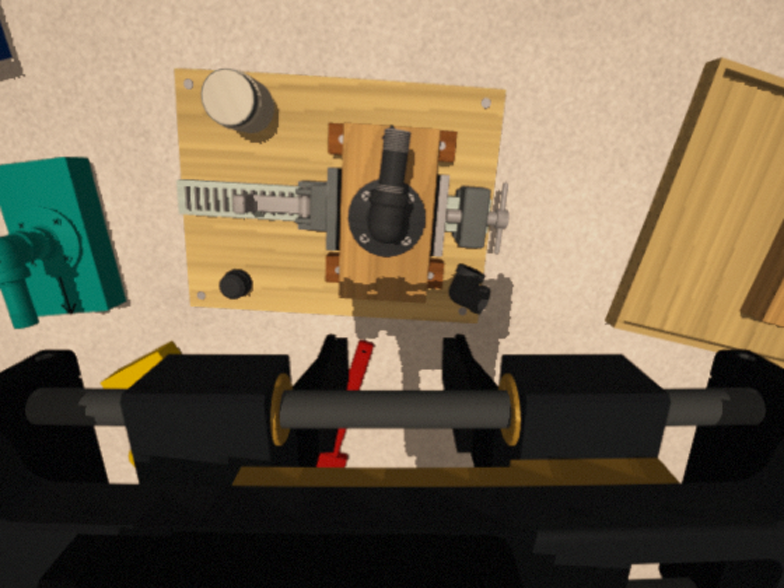

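Now outlet leg is almost over the mark: bend (387,215), end (397,128). I measure leg and base-edge angles numerically.

```bash
python3 - <<'E'
from h import *; import pickle
m,im=pickle.load(open("pics/w3.pkl","rb"))
g=im.astype(float)
def cross(row,lo,hi,rising,th,ch):  # subpixel threshold crossing
    v=g[row,lo:hi,ch]
    for i in range(len(v)-1):
        if (v[i]<th<=v[i+1]) if rising else (v[i]>=th>v[i+1]): return lo+i+(th-v[i])/(v[i+1]-v[i])
    return np.nan
L=[];B=[[],[]]
for r in range(93,130,3):
    a=cross(r,262,290,False,90,0); b=cross(r,282,305,True,90,0)
    print(r,a,b)
q=proj(m,[[.49,.1675,.07],[.575,.17,.07],[.49,.1675,.129],[.565,.1697,.129]]); print(q)
c=im[84:214,225:335,::-1]; cv2.imwrite("pics/c3.png",cv2.resize(c,None,fx=5,fy=4.6,interpolation=cv2.INTER_CUBIC)[:600])
E
```

```text
93 275.3636363636364 nan
96 274.75 287.25
99 273.8888888888889 291.88461538461536
102 273.9193548387097 291.3673469387755
105 273.9791666666667 291.06666666666666
108 273.0 292.8333333333333
111 272.6923076923077 292.6
114 272.3833333333333 292.75
117 271.8857142857143 291.7142857142857
120 271.6625 290.95
123 271.36206896551727 291.0
126 270.75949367088606 290.3333333333333
129 267.4 290.0
[[275.85976452 154.61790133]
 [280.19909198  88.37963322]
 [274.94297997 160.2537924 ]
 [279.35287212  92.48299001]]
```

View pics/c3.png

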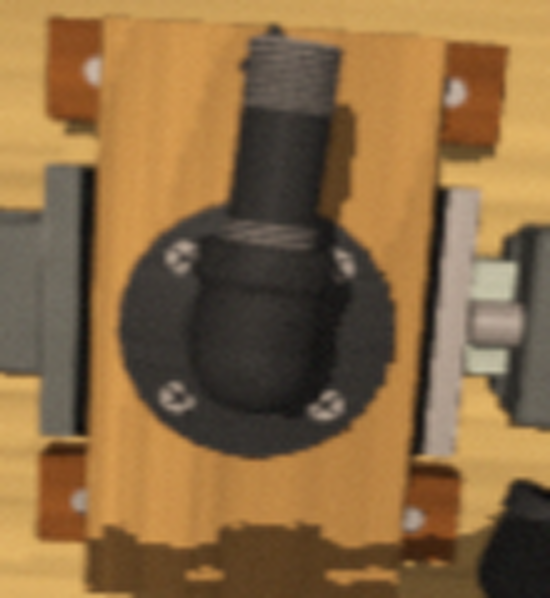

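```bash
python3 - <<'E'
from h import *; import pickle
m,im=pickle.load(open("pics/w3.pkl","rb"))
for r in range(86,160,4): print(r,' '.join(f"{v:3d}" for v in im[r,258:304,0]))
E
```

```text
86 202 199 200 200 203 202 202 202 203 200 201 202 202 203 200 202 204 204 201 201 202 202 200 203 202 201 203 199 203 204 204 205 204 202 202 201 203 203 203 204 204 203 206 203 205 205
90 200 203 206 204 204 203 205 205 206 199 201 203 198 195 187 184 181 179 174 167 125  78  74 133 175 188 188 184 181 183 184 180 184 185 180 180 193 205 205 204 203 202 202 200 202 201
94 198 204 209 206 207 207 208 207 202 200 199 190 186 186 187 179 144 103 101 104 106 101 109 113 109 103 105 100 100 101  95 101 110 108 121 155 180 188 187 185 188 188 188 192 191 190
98 200 206 209 208 205 206 209 206 203 197 188 186 187 185 153  93  67  74  82  92  99 101 104 106 105 105 101  94  90  90  89  78  76  70  89 153 183 186 190 187 187 189 192 190 192 194
102 203 208 210 209 207 206 207 200 186 185 186 186 190 192 185 147  85  80  82  89  93 100  99 100 106 102  97  94  93  90  83  75  68  72 121 171 186 190 189 187 187 192 191 191 193 189
106 205 208 209 207 206 204 198 190 185 188 189 190 191 190 172 124  88  88  89  90  97  94  93  95 100 100  98  93  90  91  85  79  69  79 126 148 155 178 187 190 
[... 1767 characters left out ...]
  45  47  45  45  42  44  45  44  46  47  42  46  44  45  47  42  40  39  37  30  25  28  28  29  33  46  58  56  60  58  57  59  79 148
150  62  61  60  61  54  47  40  40  41  46  45  47  51  53  55  56  56  60  58  58  58  56  54  45  47  46  44  40  38  33  30  29  28  24  28  24  43  51  59  54  56  53  54  55  55  77
154  58  57  58  51  46  39  39  40  43  47  46  49  50  56  53  55  54  58  57  53  53  53  49  46  39  38  38  41  34  30  28  27  25  25  30  46  53  53  57  53  57  54  57  55  57  79
158  53  54  53  54  42  38  40  44  46  44  51  51  50  53  54  54  57  57  54  52  54  50  46  43  44  40  38  37  31  27  21  27  24  25  46  52  51  53  53  57  52  52  51  50  54  77
```

drive_tool(deltas="40 10 5 20 -0.07; 40 10 5 20 -0.07; 40 10 5 20 -0.07; 40 10 5 20 -0.07")

```text
time_s: 7.7
position: [0.4673, 0.1617, 0.3287]
tcp_rot: [[1.0, 0.03, -0.004], [0.03, -1.0, -0.001], [-0.004, 0.001, -1.0]]
force: [-0.9, -0.0, -0.5]
opening: 0.462
grasp_force: 0.0
```

```bash
python3 - <<'E'
from h import *; import pickle
s=bot.read_state();m=imaging.camera_model("wrist");im=imaging.capture("wrist");sc=imaging.capture("scene");t=imaging.capture("top")
pickle.dump((m,im,sc,t),open("pics/w4.pkl","wb")); print(s['position'],s['tcp_rot'])
q=proj(m,[[.49,.1675,.07],[.575,.17,.07],[.49,.1675,.129],[.565,.1697,.129]]); print(q)
S=imaging.camera_model("scene");print(proj(S,[[.49,.1675,.129],[.565,.1697,.129],[.575,.17,.07]]))
T=imaging.camera_model("top");print(proj(T,[[.49,.1675,.129],[.565,.1697,.129],[.575,.17,.07]]))
a=cv2.resize(im[75:215,215:345,::-1],(400,431),interpolation=cv2.INTER_CUBIC)
b=cv2.resize(sc[170:280,250:370,::-1],(400,431),interpolation=cv2.INTER_CUBIC)
cv2.imwrite("pics/c4.png",np.hstack([a,b]))
E
```

```text
[0.46729081 0.16169423 0.32873571] [[ 9.99551673e-01  2.97225430e-02 -3.60871788e-03]
 [ 2.97198045e-02 -9.99557941e-01 -8.10114863e-04]
 [-3.63120129e-03  7.02501277e-04 -9.99993160e-01]]
[[277.97772777 157.60879402]
 [277.75764413  93.63754475]
 [277.38129634 164.13751609]
 [277.12443923  99.1729478 ]]
[[327.14100297 204.98862743]
 [351.85771921 220.35369571]
 [352.31000421 240.07695791]]
[[254.34832011 182.24877163]
 [253.41245276 151.56451341]
 [255.07868645 152.42139066]]
```

View pics/c4.png

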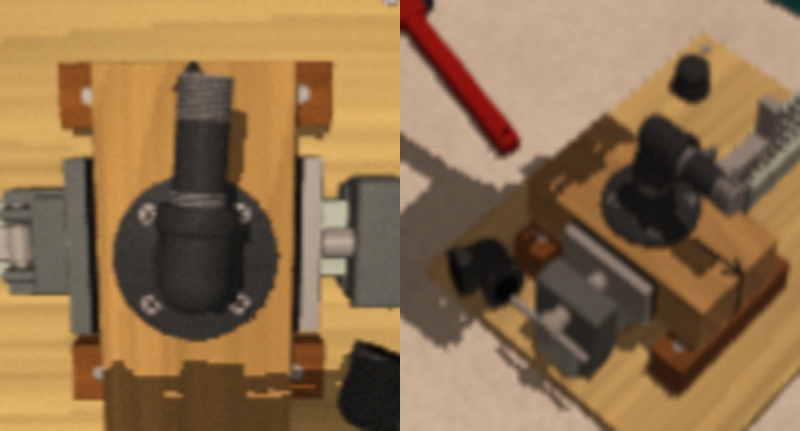

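Left half: the leg (centre 199→206, slope about +3.5°) is along the mark to within 1–2°, with the arrow tip at (193,66) just at its end; right half agrees. The elbow is left there, since more turning would overshoot. On to the pawl tab.

drive_tool(deltas="40 2 20 0 0.15; 42 4 40 0 0.3; 44 6 60 0 0.45; 46 8 80 0 0.6; 48 10 100 0 0.75; 50 12 115 -10 0.9; 50 14 130 -40 1.05; 50 17 148 -75 1.2; 50 17 148 -110 1.35; 50 17 148 -145 1.5; 50 17 148 -180 1.57; 50 17 148 -190 1.57")

```text
time_s: 9.05
position: [0.4822, 0.3089, 0.1365]
tcp_rot: [[-0.028, 1.0, -0.008], [1.0, 0.028, -0.003], [-0.003, -0.008, -1.0]]
force: [-0.2, -0.5, 0.2]
opening: 0.578
grasp_force: 0.0
```

```bash
python3 - <<'E'
from h import *; import pickle
s=bot.read_state();m=imaging.camera_model("wrist");im=imaging.capture("wrist")
pickle.dump((m,im),open("pics/w5.pkl","wb")); print(s['position'],np.degrees(np.arctan2(s['tcp_rot'][1,0],s['tcp_rot'][0,0])),s['opening']*87)
big=cv2.resize(im[:,:,::-1],(784,588),interpolation=cv2.INTER_CUBIC)
c=np.array([.4895,.1675]);R=rot(np.radians(1.75))
for p in [[0,.143,.073],[.009,.137,.073],[-.009,.149,.073],[.13,.23,.01],[-.13,.23,.01],[0,0,.129],[.075,0,.129],[.085,0,.07]]:
    q=proj(m,[*(c+R@p[:2]),p[2]])[0]*1.4; print(p,q.round()); cv2.circle(big,tuple(int(v) for v in q),4,(0,0,255),1)
q=proj(m,[s['position']])[0]*1.4;cv2.circle(big,tuple(int(v) for v in q),5,(0,255,0),1)
cv2.imwrite("pics/w5.png",big)
E
```

```text
[0.48215814 0.30893142 0.13646989] 91.62461504101623 50.26776731487914
[0, 0.143, 0.073] [402. 305.]
[0.009, 0.137, 0.073] [418. 315.]
[-0.009, 0.149, 0.073] [386. 295.]
[0.13, 0.23, 0.01] [598. 149.]
[-0.13, 0.23, 0.01] [206. 150.]
[0, 0, 0.129] [402. 581.]
[0.075, 0, 0.129] [537. 581.]
[0.085, 0, 0.07] [525. 500.]
```

View pics/w5.png

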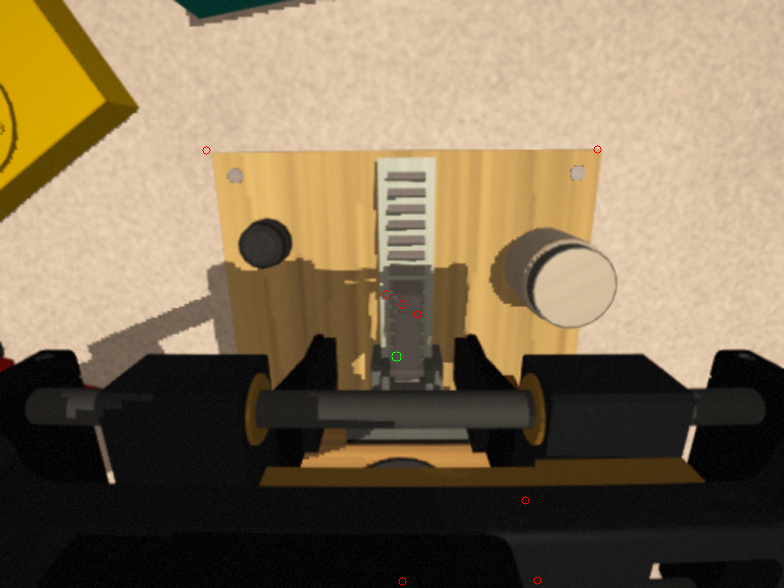

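Tab seen at (406,298), about 2 mm to +x of prediction; tin at (572,285) is clear of the fingers. Descend and pinch.

drive_tool(deltas="50 5 2 -25 0; 50 5 2 -50 0; 50 5 2 -75 0; 50 5 2 -92 0; 50 5 2 -92 0; 10 5 2 -92 0; 10 5 2 -92 0; 10 5 2 -92 0; 10 5 2 -92 0; 10 5 2 -92 0; 10 5 2 -92 0; 10 5 2 -92 0")

```text
time_s: 10.3
position: [0.4887, 0.3122, 0.0489]
tcp_rot: [[-0.028, 1.0, -0.002], [1.0, 0.028, -0.0], [-0.0, -0.002, -1.0]]
force: [-3.9, 1.6, 5.4]
opening: 0.207
grasp_force: 30.0
```

drive_tool(deltas="10 0 0 5 0; 10 0 0 10 0; 10 0 -1 15 0; 10 0 -2 19 0; 10 0 -2 20 0; 10 0 -2 20 0")

```text
time_s: 10.9
position: [0.4889, 0.3098, 0.0688]
tcp_rot: [[-0.028, 1.0, -0.002], [1.0, 0.028, -0.001], [-0.001, -0.002, -1.0]]
force: [-3.9, -1.7, -5.7]
opening: 0.199
grasp_force: 30.0
```

drive_tool(deltas="10 0 8 0 0; 10 -0.5 16 0 0; 10 -0.7 24 0 0; 10 -1 32 0 0; 10 -1.2 40 0 0; 10 -1.4 48 0 0; 10 -1.7 56 0 0; 10 -1.9 62 0 0; 10 -1.9 62 0 0; 10 -1.9 62 0 0")

```text
time_s: 11.9
position: [0.4866, 0.3713, 0.0684]
tcp_rot: [[-0.029, 1.0, -0.003], [1.0, 0.029, -0.003], [-0.002, -0.003, -1.0]]
force: [-4.3, -3.9, -4.5]
opening: 0.2
grasp_force: 30.0
```

drive_tool(deltas="10 0 1 -9 0; 10 0 2 -18 0; 50 0 2 -18 0; 50 0 2 -18 0; 50 0 2 -18 0; 50 0 2 -18 0; 50 0 2 10 0; 60 0 2 50 0; 70 0 2 100 0; 70 0 -40 150 -0.15; 70 0 -80 200 -0.3; 70 0 -110 220 -0.45")

```text
time_s: 13.1
position: [0.4894, 0.2727, 0.2818]
tcp_rot: [[0.414, 0.91, 0.005], [0.91, -0.414, 0.001], [0.003, 0.004, -1.0]]
force: [0.8, -0.7, -0.3]
opening: 0.798
grasp_force: 0.0
```

drive_tool(deltas="70 -5 -20 0 -0.15; 70 -10 -40 0 -0.3; 70 -15 -60 0 -0.45; 70 -20 -80 0 -0.6; 70 -25 -90 0 -0.75; 70 -25 -95 0 -0.9; 70 -25 -100 0 -1.05; 70 -25 -100 0 -1.12; 70 -25 -100 0 -1.12; 70 -25 -100 0 -1.12")

```text
time_s: 14.1
position: [0.4637, 0.1729, 0.2792]
tcp_rot: [[1.0, 0.03, 0.001], [0.03, -1.0, 0.0], [0.001, -0.0, -1.0]]
force: [-0.5, 1.0, 0.4]
opening: 0.805
grasp_force: 0.0
```

```bash
python3 - <<'E'
from h import *; import pickle
s=bot.read_state();m=imaging.camera_model("wrist");im=imaging.capture("wrist")
pickle.dump((m,im),open("pics/w6.pkl","wb")); print(s['time_s'],s['position'],np.degrees(np.arctan2(s['tcp_rot'][1,0],s['tcp_rot'][0,0])),s['opening']*87)
big=cv2.resize(im[:,:,::-1],(784,588),interpolation=cv2.INTER_CUBIC)
for p in [[.490,.1675,.129],[.490,.1675,.07],[.565,.17,.129],[.575,.17,.07]]:
    q=proj(m,p)[0]*1.4; print(p,q.round()); cv2.circle(big,tuple(int(v) for v in q),3,(0,0,255),1)
cv2.imwrite("pics/w6.png",big[:420])
E
```

```text
14.1 [0.46367651 0.17294595 0.27919252] 1.7180574947551195 70.04710785547438
[0.49, 0.1675, 0.129] [403. 237.]
[0.49, 0.1675, 0.07] [401. 226.]
[0.565, 0.17, 0.129] [403. 131.]
[0.575, 0.17, 0.07] [402. 124.]
```

View pics/w6.png

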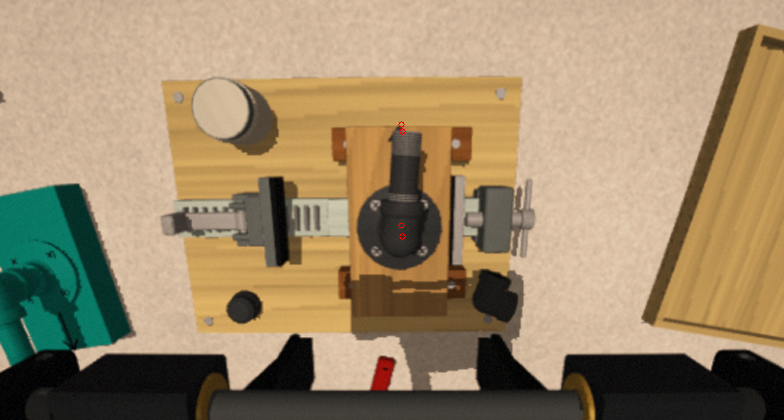

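Jaw is well back (265,220), bracket free at (399,227), leg end (407,132). Descend on the upright leg and grip.

drive_tool(deltas="70 25 -2 -40 0; 70 25 -2 -80 0; 70 25 -2 -120 0; 70 25 -2 -150 0; 70 25 -2 -170 0; 70 25 -2 -181 0; 70 25 -2 -181 0; 15 25 -2 -181 0; 15 25 -2 -181 0; 15 25 -2 -181 0; 15 25 -2 -181 0; 15 25 -2 -181 0")

```text
time_s: 15.35
position: [0.4885, 0.1712, 0.0984]
tcp_rot: [[1.0, 0.029, 0.001], [0.029, -1.0, 0.0], [0.001, -0.0, -1.0]]
force: [0.1, -0.6, 0.2]
opening: 0.433
grasp_force: 0.0
```

drive_tool(deltas="15 0 0 0 0; 15 0 0 0 0; 15 0 0 0 0; 15 0 0 0 0")

```text
time_s: 15.75
position: [0.4884, 0.1707, 0.0981]
tcp_rot: [[1.0, 0.029, 0.0], [0.029, -1.0, -0.001], [0.0, 0.001, -1.0]]
force: [-0.7, -4.1, 3.6]
opening: 0.362
grasp_force: 30.0
```

drive_tool(deltas="15 0 0 5 0; 15 0 0 10 0; 15 0 0 20 0; 15 0 0 30 0; 15 0 0 45 0; 15 0 0 60 0; 15 0 0 80 0; 15 0 0 100 0; 15 0 0 100 0")

```text
time_s: 16.65
position: [0.4902, 0.1716, 0.2009]
tcp_rot: [[1.0, 0.029, 0.007], [0.029, -1.0, 0.001], [0.007, -0.001, -1.0]]
force: [1.2, 0.6, -6.2]
opening: 0.357
grasp_force: 30.0
```

```bash
python3 - <<'E'
from h import *; import pickle
s=bot.read_state();print(s['position'],s['force'],s['moment'],s['opening']*87)
m=imaging.camera_model("wrist");im=imaging.capture("wrist");sc=imaging.capture("scene")
pickle.dump((m,im,sc),open("pics/w7.pkl","wb"))
cv2.imwrite("pics/w7.png",np.hstack([cv2.resize(im[:,:,::-1],(400,300),interpolation=cv2.INTER_AREA),cv2.resize(sc[120:300,230:470,::-1],(400,300),interpolation=cv2.INTER_CUBIC)]))
E
```

```text
[0.49022254 0.17161807 0.20089546] [ 1.19893795  0.55914735 -6.16186191] [ 0.05374707 -0.08557884  0.01423449] 31.0362093609519
```

Lifted cleanly (6.2 N). Carry to the free tray half.

drive_tool(deltas="15 1 -15 0 0; 15 3 -40 0 -0.01; 15 6 -75 0 -0.03; 15 9 -110 0 -0.05; 15 12 -145 0 -0.07; 15 15 -180 0 -0.09; 15 18 -215 0 -0.11; 15 21 -250 0 -0.13; 15 24 -285 0 -0.15; 15 27 -320 0 -0.165; 15 29 -350 0 -0.167; 15 30 -373 0 -0.167")

```text
time_s: 17.95
position: [0.5171, -0.2045, 0.1962]
tcp_rot: [[0.99, -0.139, -0.002], [-0.139, -0.99, 0.001], [-0.002, -0.0, -1.0]]
force: [0.1, 1.3, -6.8]
opening: 0.359
grasp_force: 30.0
```

```bash
python3 - <<'E'
from h import *; import pickle
s=bot.read_state();print(s['position'],s['force'],s['moment'],s['opening']*87,s['time_s'])
T=imaging.camera_model("top");t0=np.load("pics/top0.npy")
k=1/1.4;c2=np.array([.5108,-.2649]);t2=np.radians(-7.8)
tw=plane(T,np.array([[601,212],[649,214],[641,306],[591,301]])*k,.044); print("twin corners in tray",((tw-c2)@rot(t2)).round(3))
m=imaging.camera_model("wrist");im=imaging.capture("wrist"); pickle.dump((m,im),open("pics/w8.pkl","wb"))
for x in(.15,-.15):
  for y in(.135,-.135): print(x,y,proj(m,[*(c2+rot(t2)@[x,y]),.024])[0].round())
# tray far wall (+x) & +y wall edge search: print luminance profiles
g=cv2.cvtColor(im,cv2.COLOR_RGB2GRAY)
print(g[20:200:4,::20])
E
```

```text
[ 0.5171335  -0.2044767   0.19623839] [ 0.11926624  1.27281857 -6.80582373] [ 0.04014626 -0.03084261  0.06494683] 31.23565726538967 17.95
twin corners in tray [[ 0.072 -0.013]
 [ 0.081 -0.105]
 [-0.094 -0.107]
 [-0.097 -0.012]]
0.15 0.135 [208.  43.]
0.15 -0.135 [471.  44.]
-0.15 0.135 [225. 299.]
-0.15 -0.135 [431. 298.]
[[207 203 207 ... 213 209 207]
 [205 203 209 ... 209 210 208]
 [212 208 204 ... 212 205 210]
 ...
 [157  39 198 ... 224 221 214]
 [166  40 197 ... 225 222 214]
 [ 92  40 185 ... 225 223 220]]
```

drive_tool(deltas="15 0 0 -20 0; 15 0 0 -45 0; 15 0 0 -70 0; 15 0 0 -90 0; 15 0 0 -105 0; 15 0 0 -113 0; 15 0 0 -117 0; 15 0 0 -120 0; 15 0 0 -120 0")

```text
time_s: 18.9
position: [0.5183, -0.2021, 0.0779]
tcp_rot: [[0.99, -0.138, 0.0], [-0.138, -0.99, -0.0], [0.0, 0.0, -1.0]]
force: [-0.3, 0.0, -6.0]
opening: 0.36
grasp_force: 30.0
```

drive_tool(deltas="15 0 0 -1.5 0; 15 0 0 -3 0; 15 0 0 -4 0; 15 0 0 -4 0")

```text
time_s: 19.3
position: [0.5182, -0.2019, 0.0739]
tcp_rot: [[0.99, -0.138, 0.0], [-0.138, -0.99, -0.0], [0.0, 0.0, -1.0]]
force: [-0.3, 0.4, -5.7]
opening: 0.364
grasp_force: 30.0
```

drive_tool(deltas="15 0 0 -1 0; 15 0 0 -2 0; 15 0 0 -2 0")

```text
time_s: 19.6
position: [0.5183, -0.2018, 0.0723]
tcp_rot: [[0.99, -0.138, 0.0], [-0.138, -0.99, -0.0], [0.0, -0.0, -1.0]]
force: [-0.8, 0.8, -1.8]
opening: 0.361
grasp_force: 30.0
```

drive_tool(deltas="15 0 0 -0.8 0; 15 0 0 -0.8 0; 25 0 0 -0.5 0; 45 0 0 0 0; 65 0 0 0 0; 70 0 0 0 0; 70 0 0 0 0; 70 0 0 0 0; 70 0 0 10 0; 70 0 0 30 0; 70 0 0 60 0; 70 0 0 90 0")

```text
time_s: 20.8
position: [0.5179, -0.2018, 0.1631]
tcp_rot: [[0.99, -0.138, -0.001], [-0.138, -0.99, 0.0], [-0.001, -0.0, -1.0]]
force: [0.1, 0.1, -0.4]
opening: 0.801
grasp_force: 0.0
```

drive_tool(deltas="70 -30 10 20 0; 70 -60 20 50 0; 70 -60 20 80 0; 70 -60 20 100 0; 70 -60 20 100 0; 70 -60 20 100 0")

```text
time_s: 21.4
position: [0.4581, -0.1818, 0.2622]
tcp_rot: [[0.99, -0.138, 0.001], [-0.138, -0.99, -0.001], [0.001, 0.0, -1.0]]
force: [-0.2, -0.1, -0.6]
opening: 0.801
grasp_force: 0.0
```

```bash
python3 - <<'E'
from h import *; import pickle
s=bot.read_state();print(s['time_s'],s['position'],s['force'],s['opening']*87)
m=imaging.camera_model("wrist");im=imaging.capture("wrist"); pickle.dump((m,im),open("pics/w9.pkl","wb"))
A=np.array([.5183,-.2018]);R=rot(np.radians(-7.9))
# base outline predicted at z=.044 (top of base standing in tray): edge profile check per side, red channel
for name,p0,n in (("+x",[.085,.03],[1,0]),("-x",[-.085,.0],[-1,0]),("+y",[.0,.045],[0,1]),("-y",[0,-.045],[0,-1]),("+y2",[.06,.045],[0,1]),("-y2",[.06,-.045],[0,-1])):
    row=[]
    for d in np.arange(-.012,.0121,.003):
        q=proj(m,[*(A+R@(np.array(p0)+d*np.array(n))),.044])[0]; u,v=int(round(q[0])),int(round(q[1]))
        row.append(tuple(im[v,u]) if 0<=u<560 and 0<=v<420 else None)
    print(name,[tuple(int(c) for c in r) if r is not None else None for r in row])
for L in([0,0],[.075,0]): print(proj(m,[*(A+R@L),.103])[0])
for r in range(0,300,12): print(r,' '.join(f"{v:3d}" for v in im[r,150:460:8,0]))
E
```

```text
21.4 [ 0.45811587 -0.18180694  0.26220511] [-0.18311956 -0.13433162 -0.59654502] 69.6798525284661
+x [(196, 140, 73), (195, 140, 73), (196, 140, 75), (195, 140, 73), (184, 135, 74), (205, 160, 90), (206, 164, 95), (207, 164, 94), (205, 162, 94)]
-x [(194, 140, 74), (193, 138, 73), (192, 136, 71), (172, 122, 65), (105, 81, 46), (116, 88, 51), (111, 84, 48), (107, 82, 45), (109, 83, 47)]
+y [(58, 56, 51), (66, 63, 53), (199, 144, 76), (184, 131, 67), (183, 137, 75), (209, 167, 94), (207, 162, 92), (212, 168, 98), (163, 126, 69)]
-y [(52, 48, 45), (52, 48, 45), (158, 113, 64), (185, 132, 68), (173, 133, 73), (205, 162, 93), (205, 161, 92), (205, 164, 91), (201, 159, 93)]
+y2 [(203, 147, 78), (198, 142, 73), (192, 138, 72), (183, 130, 69), (192, 148, 81), (207, 165, 95), (209, 167, 94), (211, 168, 95), (111, 86, 50)]
-y2 [(197, 140, 73), (200, 144, 75), (200, 143, 74), (195, 138, 73), (179, 139, 78), (203, 161, 93), (205, 164, 93), (205, 162, 92), (199, 157, 90)]
[292.41533328 133.45485109]
[293.0788864   55.87523263]
0 210 206 212 215 211 220 208 222 216 222 223 201 200 200 200 202 198 
[... 3219 characters left out ...]
 110  63  99 117 117 217 213 219 214 221 221 219 216 219 221
252 180 189 220 219 213 223 207   6  12  31 227 224 224 224 230 229 228 224 117 120 226 113 118 115  14  13   7 114 123 214 223 223 196 190 195 175 183 173 169
264  12   9 215 225 214   7  11   9  15  11 227 226 226 222 221 226 228 119 118 126 218 224 223 226  10   4   9   7  13 226 226 219  12  12  14  15  18  13  14
276  67  65 218 186   4   8   6   7   9 117 219 224 215 222 221 224 126 118 117 225 225 225 213 221  64  11  10  13   3   7 195 227  73  83  12  11  10  13  11
288  37  59  62  63  61  60  59  60  60  61  59  60  62  62  59  60  63  59  61  59  59  58  58  58  59  60  62  59  58  60  63  61  63  61 158  10  24  25  28
```

All four base edges match the predicted standing outline within about 2 mm, so it stands flat, and the robot is clear of everything.

```bash
python3 -c "
from rig import bot
print(bot.hand_in())"
```

```text
the job is handed in; nothing more can be done
None
```

The job is handed in at about 21 s: elbow tightened to the mark, pawl lifted, jaw slid back about 60 mm, and the bracket standing flat in the free half of the tray; my image measurements put the outlet about 2° past the mark (±1°), and I left it because backing off would spoil the thread.

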